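# Sweep the offcuts into the scrap tray

## Robot

A 7-joint arm with a two-finger parallel gripper is mounted at the origin on the work surface. World frame = base frame: x ahead of the robot, y to its left, z up, the work surface at z = 0. Lengths are in m, angles in degrees, forces in N, time in s.
With the tool pointing down it reaches from about 0.35 to 0.9 m from the base axis. Payload 8.1 kg.
Tool frame: the origin (TCP) lies between the finger pads; the fingertips stand 14 mm ahead of it and the grasp point (between the pads) lies 5 mm behind it (manip.tip_reach is the z of the fingertips in the tool frame, in m); z points along the fingers, y is the line along which they close (so a half turn about z gives the same grasp; the last joint's range is limited). The gripper opens to 85 mm and grips with 20 to 120 N. Pads are 22 mm wide; open, the fingers measure 114 mm over their backs; the gripper's body (76 mm by 85 mm) begins 54 mm behind the grasp point. The pads swing forward as they close: fully open they stand 13 mm farther back than shut.
Start: joints at [-82.426, 24.895, 1.432, 90.138, -0.665, 64.973, -4.303], TCP at [0.145, 0.608, 0.245] pointing down, gripper open.
Joint ranges: [-149.89, 149.89], [-25.12, 119.58], [-72.63, 75.52], [4.76, 147.25], [-75.54, 255.54], [6.69, 114.76], [-157.13, 157.13]. Speed limits (degrees/s): [127.2, 127.2, 172.46, 172.46, 180, 180, 180].

## Interface

Orientations are given as [roll, pitch, yaw] about the fixed x, y, z axes, in that order (R = Rz(yaw) Ry(pitch) Rx(roll)).
In Python, from station import manip gives the robot as it stands. The module is installed in compiled form; this text tells all that it offers. Calls block until the motion is done:
- manip.reach(position, orientation): joint-space move of the TCP to a pose.
- manip.move_straight(position, feed=0.15, rot=None, contact_N=None): straight line of the TCP; rot=None keeps the orientation; feed is the mean speed in m/s. With contact_N (N) it stops when the force on the tool has changed by that much, and returns True; else False.
- manip.move_joints(angles): joint-space move.
- manip.move_gripper(opening): opening from 0.0 (shut) to 1.0 (fully open); the grip force is fixed at half the most; returns when the fingers have stopped.
- manip.sleep(seconds).
- manip.inverse_kinematics(position, orientation): joint angles nearest the present ones, or None.
- manip.grab_frame(name): name is "scene" or "top"; returns (picture, depth): 480x640x3 uint8, blue, green, red; 480x640 float32, m along the optical axis (not along the pixel's ray), 0 where there is no reading.
- manip.calibration(name): a dict with "intrinsics" (3x3 intrinsics, pixels), "world_to_cam" (4x4, takes a point from world to camera coordinates). Camera axes: x right, y down, z forward; pixel columns grow to the right and rows downward; lengths in m; the calibration is good to about 2 mm. A picture is of the moment at which its call begins. calibration takes no time and is no camera call.
A pose or a line that the arm cannot do raises manip.PlanningError and nothing moves.
- manip.close_job(): hands the job in; it is judged then, once.
Readings, each from a call of its own:
- manip.read_t(): time.
- manip.read_joint_pos(): joint angles.
- manip.read_qd(): joint speeds.
- manip.read_joint_efforts(): joint torques, N m.
- manip.read_tcp_pos(): TCP position.
- manip.read_ee_rot(): TCP orientation.
- manip.read_wrist_force(): force on the tool from outside, world axes, zero at the start.
- manip.read_ft_torque(): the same for the moment, N m.
- manip.read_finger_gap(): opening from 0.0 (shut) to 1.0 (fully open).
- manip.read_grip_force(): force on a finger pad.
Only numpy, scipy, OpenCV 4.12 (cv2) and the standard library are available. Lean on these libraries where they do the work, as an engineer would, in place of code of your own. Each camera call takes 0.05 s, during which the arm holds its last target. There are 200 camera calls.

## Task

Clear the wooden work board: with the fingers, sweep the three metal offcuts lying on it (steel bar end, orange flat piece, brass slice) over its edge so that all of them land in the red scrap tray. Push them along the board and never pick them up. Leave the white-painted steel collar standing where it is on the board, put nothing in the blue tray, and do not disturb the jar or the can.

Things in the scene. Friction and masses are not known exactly. Their poses are not given: they have to be found in the camera images.
- board: thick dark wooden work board, fixed to the bench, 250 (its x) x 200 (its y) x 40 mm high, flat top with no rim; origin at the centre of its underside, so the top is 40 mm above it. Its y axis points across the board to one of the two trays. The offcuts and the collar start on it in four rows, 48 mm apart along its x
- red_tray: red scrap tray, empty, fixed to the bench, 240 (x) x 100 (y) x 30 mm high, walls and floor 5 mm thick, open on top; origin at the centre of its underside, axes parallel to the board's. It lies against a long edge of the board, 1 mm from it, on the +y or the -y side; its rim is 10 mm below the board's top. Its centre is 151 mm from the board's centre
- blue_tray: blue tray of the same size and kind, against the other long edge of the board, with finished small white parts fixed in it, none higher than its rim; nothing is to go into it
- bar_end_mid (a point): centre of the offcut of square steel bar, bare grey, 28 x 18 x 18 mm, lying on the board on a long side with its 28 mm length along its x; about 70 g, loose
- flat_piece_mid (a point): centre of the offcut of flat bar, painted orange, 32 (x) x 20 (y) x 12 mm high, lying flat on the board; about 30 g, loose
- brass_slice_mid (a point): centre of the slice of round brass bar, a disc 26 mm in diameter and 14 mm high, lying flat on the board; about 60 g, loose
- bar_end: the square bar offcut itself; origin at the centre of its underside, 9 mm below its centre
- flat_piece: the flat bar offcut itself; origin at the centre of its underside, 6 mm below its centre
- brass_slice: the brass slice itself; origin at the centre of its underside, 7 mm below its centre
- collar: finished white-painted steel collar standing upright on the board among the offcuts, 32 mm in diameter at its foot (10 mm high), 25 mm above, 45 mm high in all, about 140 g, loose; origin at the centre of its underside. To be left alone
- jar: jar with a yellow lid standing on the bench right of the board, 70 mm in diameter, 85 mm high; origin at the centre of its underside. To be left alone
- can: tin can with an orange band standing on the bench left of the board, 66 mm in diameter, 100 mm high; origin at the centre of its underside. To be left alone

How it is judged:
By the outcome, as a careful person would: the job done as asked, in the order asked, and still so for the second after the job is handed in, with the robot touching nothing.
It also fails if it takes over 64 s, if anything falls off the work surface, if the arm or the gripper's body presses on something with over 40 N, if the wrist force passes 120 N, or if a joint passes its speed limit or range.

## Working session

There is one attempt and no reset: what is moved stays moved. The work goes in short steps, each a Python script; the robot and the scene stay as the last script left them, time stands still between calls to the robot, and variables do not carry over. Pictures are saved under pics/ and viewed, at most 10 in all, crops included, and the job is handed in when it is done.

```bash
mkdir -p pics
python3 - <<'E'
from station import manip
import cv2,numpy as np
for n in("scene","top"):
    p,d=manip.grab_frame(n); cv2.imwrite(f"pics/{n}0.png",p); np.savez(f"{n}0.npz",p=p,d=d)
    c=manip.calibration(n); print(n,np.round(c["intrinsics"],1).tolist(),np.round(c["world_to_cam"],3).tolist())
print(manip.read_t(),manip.tip_reach,manip.read_ee_rot())
E
```

```text
scene [[492.9, 0.0, 319.9], [0.0, 492.9, 240.8], [0.0, 0.0, 1.0]] [[0.144, 0.989, -0.021, -0.083], [0.549, -0.098, -0.83, -0.278], [-0.823, 0.108, -0.557, 1.546], [0.0, 0.0, 0.0, 1.0]]
top [[512.3, 0.0, 310.3], [0.0, 512.3, 239.6], [0.0, 0.0, 1.0]] [[-0.019, -1.0, 0.002, 0.003], [-0.986, 0.019, -0.164, 0.586], [0.164, -0.006, -0.986, 1.291], [0.0, 0.0, 0.0, 1.0]]
0.1 0.014 [-1.79918849e+02  6.37676643e-03  1.66541802e+02]
```

View pics/top0.png

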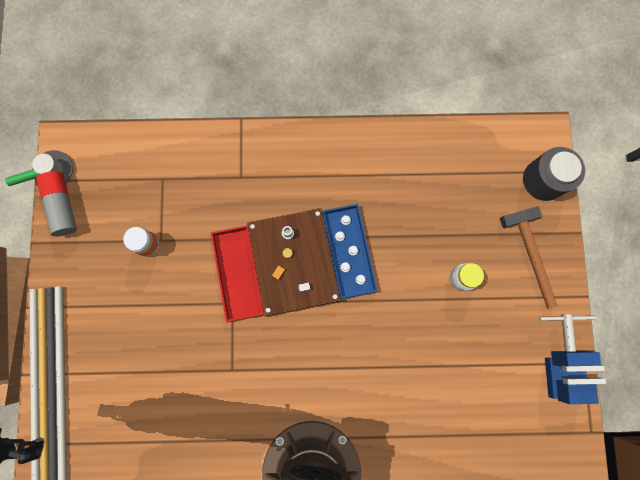

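View pics/scene0.png

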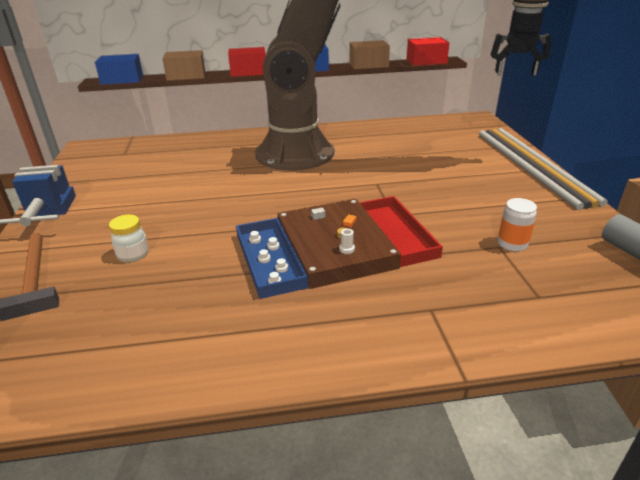

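The top view shows the red tray left of the board (px ~238,275) and the blue one right. On the board are the collar (288,232), brass slice (288,253), orange piece (279,272) and bar end (304,287).

```bash
cat > h.py <<'E'
from station import manip
import cv2,numpy as np
def world(n,u,v,z):
    "pixel -> world on plane z"
    c=manip.calibration(n);K=np.array(c["intrinsics"]);T=np.array(c["world_to_cam"]);R=T[:3,:3]
    uv=np.stack([np.ravel(u),np.ravel(v),np.ones(np.size(u))]).astype(float)
    d=R.T@np.linalg.inv(K)@uv; o=-R.T@T[:3,3]
    return (o[:,None]+d*((z-o[2])/d[2])).T
def cloud(n,d):
    c=manip.calibration(n);K=np.array(c["intrinsics"]);T=np.array(c["world_to_cam"]);R=T[:3,:3]
    v,u=np.indices(d.shape)
    P=np.stack([(u-K[0,2])/K[0,0]*d,(v-K[1,2])/K[1,1]*d,d],-1)
    return (P-T[:3,3])@R
E
python3 - <<'E'
from h import *
f=np.load("top0.npz");p,d=f["p"],f["d"];W=cloud("top",d)
hsv=cv2.cvtColor(p,cv2.COLOR_BGR2HSV).astype(int)
roi=np.zeros(d.shape,bool);roi[195:330,200:390]=1
H,S,V=hsv[...,0],hsv[...,1],hsv[...,2]
def rect(m,z,name):
    m=m&roi; n,l,st,_=cv2.connectedComponentsWithStats(m.astype(np.uint8)); k=1+np.argmax(st[1:,4]); m=l==k
    v,u=np.nonzero(m);w=world("top",u,v,z)[:,:2]
    r=cv2.minAreaRect((w*1000).astype(np.float32));print(name,m.sum(),np.round(r[0],1),np.round(r[1],1),round(r[2],2),"mean",np.round(w.mean(0)*1000,1),"z",np.round(np.median(W[...,2][m]),4))
rect((H>100)&(H<130)&(S>100),.03,"blue")
rect(((H<5)|(H>174))&(S>150)&(V>90),.03,"red")
brown=(V<110)&roi&((H<20)|(H>165))&(S<200)&(d>0)
rect((W[...,2]>.034)&(W[...,2]<.075)&(S<215),.04,"boardz")
rect((H>8)&(H<20)&(S>180)&(V>170)&(W[...,2]>.045),.052,"orange")
rect((H>18)&(H<30)&(S>110)&(V>120)&(W[...,2]>.045),.054,"brass")
m=(V>130)&(S<60)
m2=m.copy();m2[:275]=0;m2[:,:295]=0;m2[:,320:]=0;m2[294:]=0;rect(m2,.058,"bar")
m3=m.copy();m3[242:]=0;m3[:,310:]=0;m3[:,275:]=m3[:,275:];m3[:,:275]=0;rect(m3,.085,"collar")
b=(W[...,2]>.03)&roi
for (u,v) in [(252,226),(318,213),(335,297),(268,310)]: print(u,v,np.round(world("top",u,v,.04)[0,:2]*1000,1))
cv2.imwrite("pics/crop0.png",cv2.resize(p[195:330,205:385],None,fx=4.4,fy=4.4,interpolation=cv2.INTER_CUBIC))
E
```

```text
blue 2940 [ 558.5 -109.7] [239.2  99.5] 10.28 mean [ 556.7 -110.1] z 0.0057
red 3388 [504.5 187. ] [240.4 101. ] 10.32 mean [501.7 185.5] z 0.0059
boardz 7089 [532.3  36.7] [249.8 206.9] 10.22 mean [529.3  38.5] z 0.0402
orange 1 [504.2  64.1] [0. 0.] 0.0 mean [504.2  64.1] z 0.0514
brass 70 [552.   53.1] [20.7 23.6] 89.25 mean [551.4  52.7] z 0.0538
bar 77 [462.7  11.5] [17.5 28.6] 10.22 mean [462.8  11.4] z 0.058
collar 106 [600.4  51.2] [30.6 31.1] 88.93 mean [600.1  51.3] z 0.0523
252 226 [626.4 145.3]
318 213 [658.2 -29.9]
335 297 [435.5 -69. ]
268 310 [405.6 104.3]
```

View pics/crop0.png

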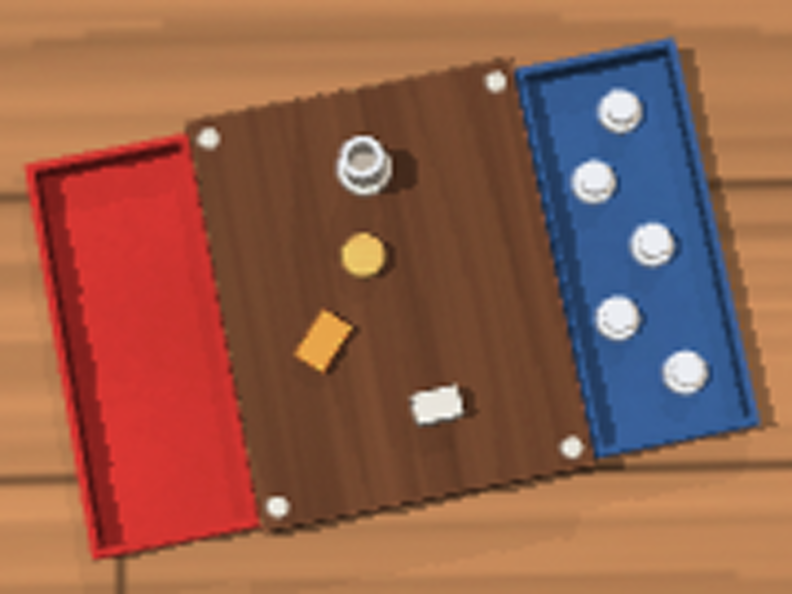

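The crop shows bar end (437,404), orange rotated (324,341), brass (363,255) and collar (364,165). I'll sweep with the fingers slightly open side by side along the board's x, one row at a time, starting with the bar.

```bash
cat >> h.py <<'E'
TH=np.radians(10.3);C=np.array([.5315,.0387]);ex=np.array([np.cos(TH),np.sin(TH)]);ey=np.array([-ex[1],ex[0]])
ROT=[180,0,100.3];ZT=.044+manip.tip_reach
def b2w(bx,by,z): return [*(C+bx*ex+by*ey),z]
def w2b(w): w=np.asarray(w)[:2]-C; return np.round([w@ex,w@ey],4)
def sweep(bx,y0,y1=.125,first=False):
    if first: manip.reach(b2w(bx,y0,.16),ROT)
    else: manip.move_straight(b2w(bx,y0,.16),feed=.2,rot=ROT)
    print("down hit",manip.move_straight(b2w(bx,y0,ZT),feed=.08,contact_N=15))
    print("push hit",manip.move_straight(b2w(bx,y1,ZT),feed=.1,contact_N=25))
    manip.move_straight(b2w(bx,y1,.16),feed=.2)
def snap(name):
    p,d=manip.grab_frame("top");cv2.imwrite(f"pics/{name}.png",cv2.resize(p[180:330,200:390],None,fx=4,fy=4,interpolation=cv2.INTER_CUBIC))
E
python3 - <<'E'
from h import *
for n,u,v,z in(("bar",304.3,286.8,.058),("orange",278.6,272.5,.052),("brass",287.5,253,.054),("collar",287.7,232.5,.085)): print(n,w2b(world("top",u,v,z)[0]))
print(manip.inverse_kinematics(b2w(-.072,-.049,.2),ROT))
manip.move_gripper(.12); print(manip.read_finger_gap())
sweep(-.072,-.0145-.009-.011-.015,first=True)
print(manip.read_t(),manip.read_joint_pos()); snap("a1")
E
```

```text
bar [-0.0735 -0.0161]
orange [-0.0239  0.0417]
brass [0.0212 0.0095]
collar [ 0.0683 -0.0015]
[-42.08921405  16.36007651  48.1816902  117.15787384 -15.28743881
  52.76625373  24.60420583]
0.11733079302008065
down hit False
push hit False
7.3083 [-64.34641474  20.47829211  50.5898844  120.98309823 -21.45772063
  47.75608997   9.53233304]
```

View pics/a1.png

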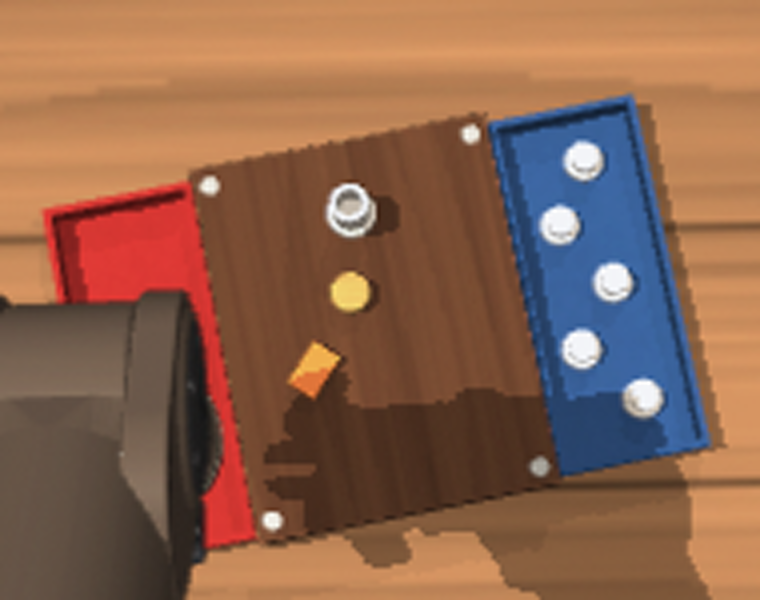

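The bar (was at 437,404) is off the board, and orange (315,370), brass (350,292) and collar (350,210) are untouched. Next I sweep orange.

Run:
```python
from h import *
manip.move_straight(b2w(-.024,.10,.16),feed=.2)
sweep(-.024,.0035)
manip.move_straight(b2w(.0217,.0,.2),feed=.2); print(manip.read_t())
manip.reach(b2w(-.09,-.17,.25),ROT); print(manip.read_t()); snap("a2")
```

```text
down hit False
push hit False
12.7
13.55
```

View pics/a2.png

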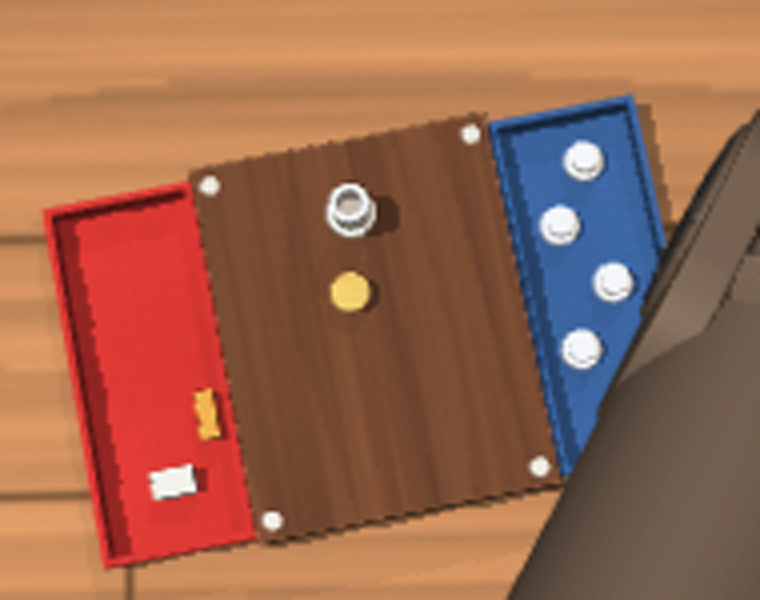

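The bar (173,482) and orange (207,413) are in the red tray. The collar and brass haven't moved. I'll sweep the brass, then retreat the way the arm came.

Run:
```python
from h import *
manip.move_straight(b2w(.0217,-.026,.2),feed=.2)
sweep(.0217,.0095-.013-.011-.011)
manip.move_straight(b2w(.0217,.125,.24),feed=.2)
manip.reach(b2w(-.09,-.17,.25),ROT); print(manip.read_t())
p,d=manip.grab_frame("top");W=cloud("top",d)
cv2.imwrite("pics/a3.png",cv2.resize(p[180:330,200:390],None,fx=4,fy=4,interpolation=cv2.INTER_CUBIC))
print("orange z",W[280:287,249:254,2].round(3).tolist())
q,_=manip.grab_frame("scene");cv2.imwrite("pics/s3.png",cv2.resize(q[180:310,220:460],None,fx=3.3,fy=3.3,interpolation=cv2.INTER_CUBIC))
```

```text
down hit False
push hit False
20.5333
orange z [[0.026, 0.021, 0.027, 0.027, 0.024], [0.027, 0.022, 0.023, 0.027, 0.025], [0.026, 0.022, 0.027, 0.022, 0.025], [0.024, 0.028, 0.027, 0.024, 0.026], [1.37, 0.025, 0.025, 0.023, 0.021], [0.007, 0.029, 0.025, 1.37, 0.02], [0.006, 0.023, 0.025, 0.028, 0.027]]
```

View pics/a3.png

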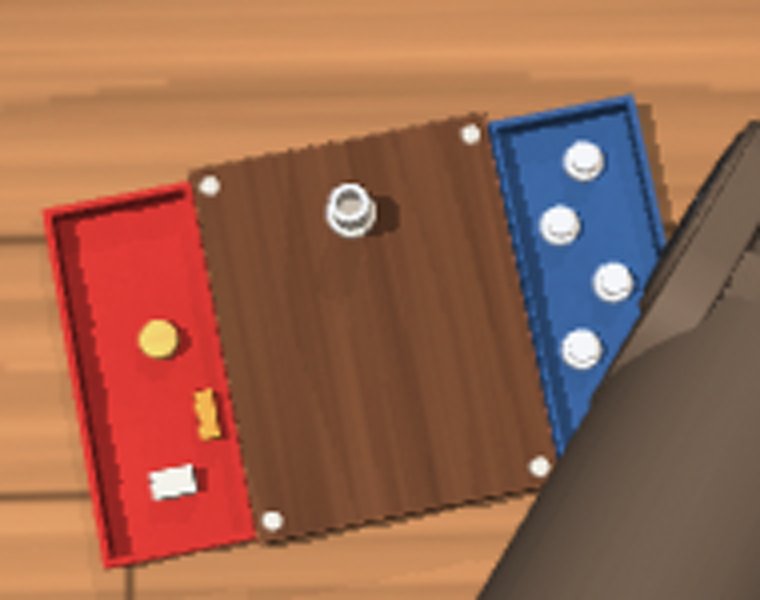

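View pics/s3.png

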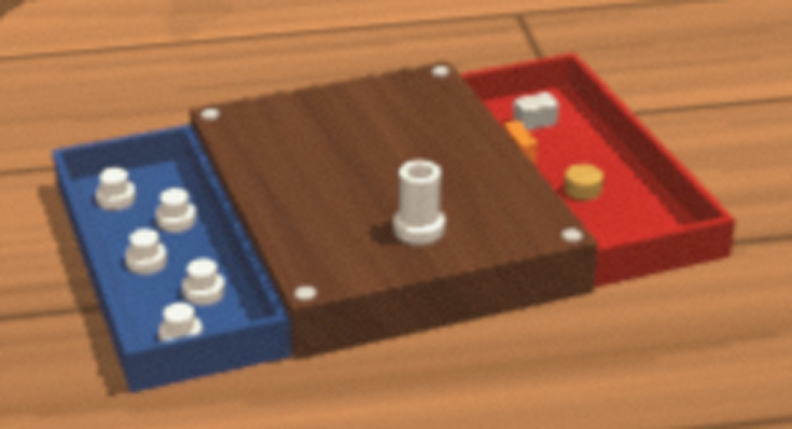

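The top view shows brass (158,338), orange (207,413, resting on its long edge, top at about 25 mm, below the rim) and bar (173,482) all in the red tray. The scene view shows the collar upright and unmoved (418,200), and nothing added to the blue tray.

```bash
python3 -c "
from station import manip
print(manip.close_job(),manip.read_t())"
```

```text
the job is handed in; nothing more can be done
the job is handed in; nothing more can be done
```

I swept all three offcuts into the red tray by pushing, left the collar standing where it was, put nothing in the blue tray, kept clear of the jar and can, and handed the job in at about 20.6 s.

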